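# Make up two centrifuge kits

### The arm

A 7-joint arm with a two-finger parallel gripper is mounted at the origin on the work surface. World frame = base frame: x ahead of the robot, y to its left, z up, the work surface at z = 0. Lengths are in mm, angles in rad, forces in N, time in s.
With the tool pointing down it reaches from about 400 to 875 mm from the base axis. Payload 4.4 kg.
Tool frame: the origin (TCP) lies midway between the tips of the shut fingers; the grasp point (between the pads) lies 19 mm behind it; z points along the fingers, y is the line along which they close (so a half turn about z gives the same grasp; the last joint's range is limited). The gripper opens to 85 mm and grips with 20 to 120 N. Pads are 22 mm wide; open, the fingers measure 114 mm over their backs; the gripper's body (76 mm by 85 mm) begins 54 mm behind the grasp point. The pads swing forward as they close: fully open they stand 13 mm farther back than shut.
Start: joints at [-1.409, 0.628, 0.038, 1.517, -0.027, 0.996, -0.02], TCP at [146.766, 633.228, 208.013] pointing down, gripper open.
Joint ranges: [-3.06, 3.06], [-0.37, 2.12], [-1.25, 1.32], [0.18, 2.47], [-1.1, 4.24], [0.23, 1.98], [-2.94, 2.94]. Speed limits (rad/s): [2.57, 2.57, 3.14, 3.14, 3.14, 3.14, 3.14].

### API

Orientations are given as [roll, pitch, yaw] about the fixed x, y, z axes, in that order (R = Rz(yaw) Ry(pitch) Rx(roll)).
In Python, from cell import ctrl gives the robot as it stands. The module is installed in compiled form; this text tells all that it offers.
- The arm moves only by the tool step_arm, never from a script. Its argument "commands" is one flat list of numbers, 7 for each row, row after row: the shift along the tool's x, y, z in cm, then the turn, a rotation vector about the tool's x, y, z in rad, then the opening, from 0 (shut) to 1 (fully open). A call has 1 to 10 rows; each row is the pose to reach, as a shift and turn from the pose commanded when the call began, along the tool's axes at that moment; what a row does not reach only later rows make up. A row lasts 1/10 s, in which the tool goes at most 50 mm and 8.59 degrees, less where a joint would pass 70% of its speed; a pose out of reach is approached as far as the arm can. A call with a gripper value outside its range is refused whole. The fingers move at their own pace and stop on an object; the grip force is fixed at half the most. Time passes only in rows, so rows that repeat a pose let the fingers close. It gives the time, the measured TCP pose, the force, the opening and the grip force at its end, in the units of the state.
- ctrl.read_state(): the state, without advancing time (a new reading comes with each control period).
- ctrl.get_image(name): name is "scene" or "top"; returns a dict with "image" (480x640x3 uint8, red, green, blue), "range_z" (480x640 float32, mm along the optical axis (not along the pixel's ray), 0 where there is no reading), "vfov" (degrees; the focal length in pixels is half the picture's height over the tangent of half this angle, whatever the lens; pixels are square), "cx", "cy" (the principal point, pixels), "world_to_cam" (4x4, takes a point from world to camera coordinates). Camera axes: x right, y down, z forward; pixel columns grow to the right and rows downward; lengths in mm; the calibration is good to about 2 mm. A picture is of the moment at which its call begins.
- ctrl.finish_job(): hands the job in; it is judged then, once.
The state is a dict: "clock": time; "qpos": joint angles; "qd": joint speeds; "tau": joint torques, N m; "eef_pos": TCP position; "tool_rot": TCP orientation; "force": force on the tool from outside, world axes, zero at the start; "torque": the same for the moment, N m; "width": finger opening in mm; "gripper_force": force on a finger pad.
Only numpy, scipy, OpenCV 4.12 (cv2) and the standard library are available. Lean on these libraries where they do the work, as an engineer would, in place of code of your own. Each camera call takes 0.05 s, during which the arm holds its last target. There are 200 camera calls.

### The job

Make up the two centrifuge kits from the stock on the bench: the red-capped pot, the steel weight and the white sleeve go in the blue tray, the green-capped pot and the brass weight in the orange tray. Set each one down gently, without dropping it, upright and flat on the floor of its own well in the tray (any free well of the right tray will do). Leave the yellow-capped pot, the black sleeve and the brown label roll where they stand.

Things in the scene. Friction and masses are not known exactly. Their poses are not given: they have to be found in the camera images.
- blue_tray: kit tray of blue plastic, fixed to the bench, 232 mm long (its x), 80 mm wide (its y), 14 mm high, with 3 open square wells with dark floors in a row along its x, centred at x = -76, 0 and +76 mm, y = 0 of its origin. Each well is 56 x 56 mm and 8 mm deep, so its floor lies 6 mm above the bench and the tray's rim 14 mm. Each well takes one thing, any in any well. Origin: centre of the tray's underside; z up. The two trays lie on opposite sides of the stock, either way round.
- orange_tray: kit tray of orange plastic, fixed to the bench, 156 mm long (its x), 80 mm wide (its y), 14 mm high, with 2 open square wells with dark floors in a row along its x, centred at x = -38 and +38 mm, y = 0 of its origin. Each well is 56 x 56 mm and 8 mm deep, so its floor lies 6 mm above the bench and the tray's rim 14 mm. Each well takes one thing, any in any well. Origin: centre of the tray's underside; z up. The two trays lie on opposite sides of the stock, either way round.
- red_pot: specimen pot with a red screw cap, cream round body 36 mm in diameter up to 47 mm, cap 40 mm in diameter from 47 to 62 mm (total height 62 mm), about 70 g, standing upright on the bench. Goes in the blue tray. Origin: centre of its underside; z up.
- green_pot: specimen pot with a green screw cap, cream round body 36 mm in diameter up to 47 mm, cap 40 mm in diameter from 47 to 62 mm (total height 62 mm), about 70 g, standing upright on the bench. Goes in the orange tray. Origin: centre of its underside; z up.
- steel_weight: balance weight of bright steel: upright cylinder 34 mm in diameter, 46 mm high, then a neck 14 mm wide and a 22 mm wide knob on top (total height 62 mm), about 0.3 kg. Goes in the blue tray. Origin: centre of its underside; z up.
- brass_weight: balance weight of yellow brass: upright cylinder 34 mm in diameter, 46 mm high, then a neck 14 mm wide and a 22 mm wide knob on top (total height 62 mm), about 0.3 kg. Goes in the orange tray. Origin: centre of its underside; z up.
- white_sleeve: white plastic rotor sleeve: round open cup, outside 34 mm in diameter up to 48 mm, then a collar 42 mm in diameter from 48 to 56 mm (total height 56 mm), about 40 g, standing mouth up. Goes in the blue tray. Origin: centre of its underside; z up.
- yellow_pot: specimen pot with a yellow screw cap, cream round body 36 mm in diameter up to 47 mm, cap 40 mm in diameter from 47 to 62 mm (total height 62 mm), about 70 g, standing upright on the bench. Not part of any kit: leave it where it stands. Origin: centre of its underside; z up.
- black_sleeve: black plastic rotor sleeve: round open cup, outside 34 mm in diameter up to 48 mm, then a collar 42 mm in diameter from 48 to 56 mm (total height 56 mm), about 40 g, standing mouth up. Not part of any kit: leave it where it stands. Origin: centre of its underside; z up.
- label_roll: roll of brown paper labels lying flat: a ring 48 mm in outer diameter with a 24 mm hole, 30 mm high, about 80 g. Not part of any kit: leave it where it stands. Origin: centre of its underside; z up.
Things that resemble listed ones, but are neither listed nor needed, are in the scene too. Leave any purple look-alike of the green_pot alone.

How it is judged (in metres and radians):
At the end, for the whole second after the job is handed in: Red-capped pot, steel weight and white sleeve in wells of the blue tray, green-capped pot and brass weight in the orange tray: each on a well floor (within 3 mm), upright (0.1 rad), released, at rest. Yellow-capped pot, black sleeve and label roll moved under 20 mm (x of red_pot in the frame of blue_tray between -0.092 and 0.092 m and y of red_pot in the frame of blue_tray between -0.016 and 0.016 m and z of red_pot in the frame of blue_tray between 0.003 and 0.009 m and angle between each of red_pot, steel_weight, white_sleeve, green_pot, brass_weight's own z axis and vertical below 0.1 rad and linear speed of each of red_pot, steel_weight, white_sleeve, green_pot, brass_weight below 0.02 m/s and contact force between the fingers and red_pot below 0.1 N and x of steel_weight in the frame of blue_tray between -0.092 and 0.092 m and y of steel_weight in the frame of blue_tray between -0.016 and 0.016 m and z of steel_weight in the frame of blue_tray between 0.003 and 0.009 m and contact force between the fingers and steel_weight below 0.1 N and x of white_sleeve in the frame of blue_tray between -0.092 and 0.092 m and y of white_sleeve in the frame of blue_tray between -0.016 and 0.016 m and z of white_sleeve in the frame of blue_tray between 0.003 and 0.009 m and contact force between the fingers and white_sleeve below 0.1 N and x of green_pot in the frame of orange_tray between -0.054 and 0.054 m and y of green_pot in the frame of orange_tray between -0.016 and 0.016 m and z of green_pot in the frame of orange_tray between 0.003 and 0.009 m and contact force between the fingers and green_pot below 0.1 N and x of brass_weight in the frame of orange_tray between -0.054 and 0.054 m and y of brass_weight in the frame of orange_tray between -0.016 and 0.016 m and z of brass_weight in the frame of orange_tray between 0.003 and 0.009 m and contact force between the fingers and brass_weight below 0.1 N and distance of each of yellow_pot, black_sleeve, label_roll from where it was at the start of the episode below 0.02 m); the robot touches nothing.
It fails at once if the yellow-capped pot, black sleeve or label roll is pushed over 20 mm from where it stood (distance of any of yellow_pot, black_sleeve, label_roll from where it was at the start of the episode above 0.02 m).
It fails at once if a kit thing is dropped (moves faster than 0.7 m/s, a fall of 25 mm, with no finger on it) ((linear speed of red_pot above 0.7 m/s and contact force between the fingers and red_pot below 0.05 N) or (linear speed of steel_weight above 0.7 m/s and contact force between the fingers and steel_weight below 0.05 N) or (linear speed of white_sleeve above 0.7 m/s and contact force between the fingers and white_sleeve below 0.05 N) or (linear speed of green_pot above 0.7 m/s and contact force between the fingers and green_pot below 0.05 N) or (linear speed of brass_weight above 0.7 m/s and contact force between the fingers and brass_weight below 0.05 N)).
It also fails if it takes over 112 s, if anything falls off the work surface, if the arm or the gripper's body presses on something with over 40 N, if the wrist force passes 120 N, or if a joint passes its speed limit or range.

## Working session

There is one attempt and no reset: what is moved stays moved. The work goes in short steps, Python scripts to look and compute and a tool call to move; the robot and the scene stay as the last step left them, time stands still between calls to the robot, and variables do not carry over. Pictures are saved under pics/ and viewed, at most 14 in all, crops included, and the job is handed in when it is done.

Besides the shell and the picture viewer there is one more tool, called after "Call:" as name(argument=value, ...) on one line, values as JSON. step_arm: Moves the arm, as the interface text tells. Its arguments: {"type":"object","properties":{"commands":{"type":"array"}},"required":["commands"]}

```bash
mkdir -p pics; cat > h.py <<'E'
import numpy as np, cv2
from cell import ctrl
def shot(n,save=None):
    d=ctrl.get_image(n)
    if save: cv2.imwrite('pics/'+save,d['image'][:,:,::-1])
    return d
def pts(d):
    "world point per pixel from range"
    h,w=d['range_z'].shape; f=h/2/np.tan(np.radians(d['vfov'])/2)
    v,u=np.mgrid[:h,:w]; z=d['range_z']
    P=np.stack([(u-d['cx'])/f*z,(v-d['cy'])/f*z,z],-1)
    M=np.linalg.inv(np.array(d['world_to_cam']))
    return P@M[:3,:3].T+M[:3,3]
E
python3 - <<'E'
from h import *
for n in('scene','top'):
    d=shot(n,n+'0.png'); print(n,d['vfov'],d['cx'],d['cy'],np.round(d['world_to_cam'],3).tolist())
print(ctrl.read_state())
E
```

```text
scene 50.48303448226819 320.7025279099879 240.84865161327997 [[-0.206, 0.978, 0.014, 118.346], [0.667, 0.151, -0.73, -333.214], [-0.716, -0.141, -0.684, 1339.112], [0.0, 0.0, 0.0, 1.0]]
top 57.59323962883095 321.0192168147102 242.31999289807942 [[-0.004, -1.0, -0.021, 1.193], [-0.984, 0.008, -0.178, 535.47], [0.178, 0.02, -0.984, 727.919], [0.0, 0.0, 0.0, 1.0]]
{'clock': 0.1, 'qpos': array([-1.40883573,  0.62921587,  0.03841334,  1.51828246, -0.02699248,
        0.99630434, -0.0200111 ]), 'qd': array([-4.11528663e-04, -2.98370240e-03,  5.30755604e-04, -3.57278614e-03,
       -1.94801791e-03,  5.35586712e-04, -3.76951740e-06]), 'tau': array([ 3.76401149e-03, -5.64533687e+01,  1.23061515e+00, -1.93975890e+01,
        1.12216762e-02,  5.34109407e-03, -4.17093347e-06]), 'eef_pos': array([146.58559168, 632.63373858, 207.20035459]), 'tool_rot': array([-3.13989947e+00,  3.25448242e-06,  2.91385014e+00]), 'force': array([0.59036563, 0.16819748, 0.49232882]), 'torque': array([-0.00090127,  0.0300551 ,  0.07808878]), 'gripper_force': 0.0, 'width': 85.36016789942987}
```

View pics/top0.png

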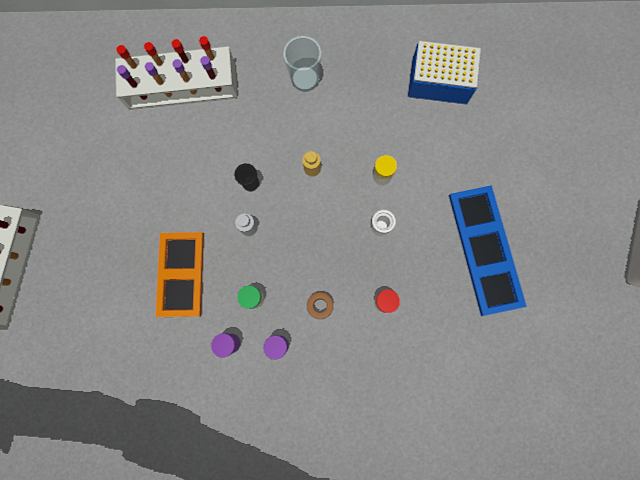

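View pics/scene0.png

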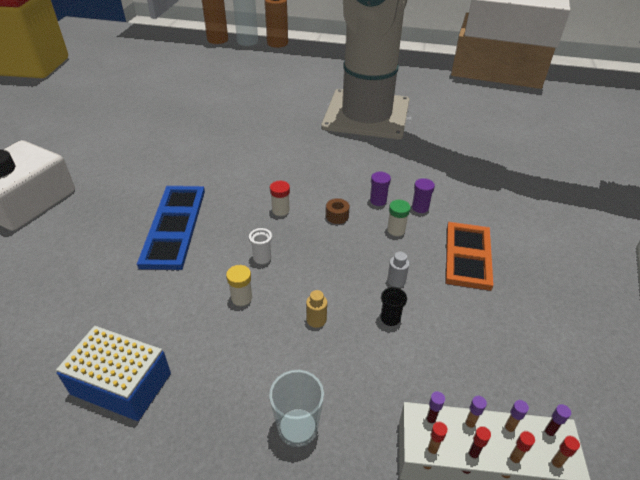

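The top view (columns run along -y) shows:

| Thing | Pixel |
|---|---|
| black sleeve | (247,176) |
| brass weight | (312,162) |
| yellow pot | (386,166) |
| steel weight | (245,222) |
| white sleeve | (383,221) |
| green pot | (249,296) |
| label roll | (320,305) |
| red pot | (388,301) |
| purple look-alikes | (224,345), (276,347) |
| orange tray | (180,274) |
| blue tray | (487,250) |

The scene view shows the same layout from the far side.

```bash
cat >> h.py <<'E'
def ray(d,u,v,z):
    h=480; f=h/2/np.tan(np.radians(d['vfov'])/2)
    M=np.linalg.inv(np.array(d['world_to_cam']))
    r=M[:3,:3]@np.array([(u-d['cx'])/f,(v-d['cy'])/f,1]); o=M[:3,3]
    return (o+r*(z-o[2])/r[2])[:2]
def tops(d,roi=(90,370,200,420)):
    "things standing on the bench: blobs by height, top-face circle centre"
    P=pts(d); m=((P[...,2]>20)&(d['range_z']>0)).astype(np.uint8)
    n,L,S,C=cv2.connectedComponentsWithStats(m); out=[]
    for i in range(1,n):
        if S[i,4]<60: continue
        cx,cy=C[i]
        if not(roi[0]<cy<roi[1] and roi[2]<cx<roi[3]): continue
        b=L==i; zt=np.percentile(P[b][:,2],90)
        t=b&(P[...,2]>zt-5)
        p=np.argwhere(t)[:,::-1].astype(np.float32)
        (u,v),r=cv2.minEnclosingCircle(p)
        out.append((u,v,r,zt,ray(d,u,v,zt),np.median(d['image'][t],0)))
    return out
def tray(d,name,box):
    hsv=cv2.cvtColor(d['image'],cv2.COLOR_RGB2HSV)
    lo,hi=((105,150,60),(125,255,255)) if name=='blue' else ((8,180,120),(18,255,255))
    m=cv2.inRange(hsv,lo,hi); k=np.zeros_like(m); u0,v0,u1,v1=box; k[v0:v1,u0:u1]=1; m*=k
    c=max(cv2.findContours(m,cv2.RETR_EXTERNAL,cv2.CHAIN_APPROX_NONE)[0],key=cv2.contourArea)
    w=np.array([ray(d,*q[0],14) for q in c],np.float32)
    return cv2.minAreaRect(w)
E
python3 - <<'E'
from h import *
d=shot('top')
for t in tops(d): print(*[np.round(x,1) for x in t])
for n,b in(('blue',(430,170,540,330)),('orange',(140,220,215,330))):
    r=tray(d,n,b); print(n,r)
    # wells: dark blobs inside
    P=pts(d); g=d['image'].max(-1)
    m=np.zeros((480,640),np.uint8); u0,v0,u1,v1=b; m[v0:v1,u0:u1]=(g[v0:v1,u0:u1]<60)*255
    for c in cv2.findContours(m,cv2.RETR_EXTERNAL,cv2.CHAIN_APPROX_NONE)[0]:
        if cv2.contourArea(c)>200:
            M=cv2.moments(c);u,v=M['m10']/M['m00'],M['m01']/M['m00'];print('well',u,v,ray(d,u,v,6),P[int(v),int(u)])
s=shot('scene')
for t in tops(s,(160,340,190,450)): print('S',*[np.round(x,1) for x in t])
for n,b in(('blue',(120,170,220,280)),('orange',(430,210,510,300))): print(n,tray(s,n,b))
E
```

```text
311.2 156.8 5.9 62.8 [690.   14.6] [206. 176.  81.]
386.0 165.5 11.1 63.4 [ 671.7 -119.6] [219. 193.   0.]
245.7 174.0 11.4 56.9 [660.9 133.7] [36. 36. 36.]
383.6 221.1 11.8 56.9 [ 571.1 -113.1] [217. 216. 214.]
243.0 220.4 6.2 62.9 [573.2 135.1] [184. 186. 188.]
248.8 296.7 11.7 63.7 [439.3 121.3] [ 60. 168.  94.]
388.0 301.0 11.7 63.7 [ 430.8 -115.6] [207.  57.  51.]
320.2 305.3 13.4 31.8 [4.253e+02 2.000e-01] [149.  105.5  68. ]
223.0 345.0 12.2 63.7 [359.  162.7] [141.  80. 173.]
275.0 347.0 12.1 63.8 [355.4  75.2] [144.  85. 175.]
blue ((527.50341796875, -304.79632568359375), (231.07720947265625, 82.89622497558594), 11.403940200805664)
well 497.39290495314594 289.25189647478805 [ 453.44904678 -322.72113515] [ 453.72796385 -321.05733482    8.60995153]
well 486.07248416608024 249.09265775275625 [ 527.80043989 -307.51194952] [397.39084382 -17.31627632 811.40445572]
well 475.17553058676646 210.02446941323342 [ 602.59431059 -292.42886101] [ 602.1452615  -291.43428911    7.9610434 ]
orange ((485.5091857910156, 260.48956298828125), (154.8101806640625, 79.96959686279297), 0.589153885841
[... 290 characters left out ...]
4.5 10.1 63.2 [363.6 164.6] [112.  60. 144.]
S 279.3 187.0 9.8 63.2 [ 435.8 -113.3] [189.  49.  47.]
S 337.4 205.5 11.6 31.6 [428.5   2.6] [114.  74.  46.]
S 399.0 206.5 10.3 63.2 [443.9 122.6] [ 62. 146.  83.]
S 260.0 236.5 11.5 56.2 [ 574.6 -111.1] [193. 192. 190.]
S 400.0 256.1 6.3 62.4 [575.9 136.9] [170. 171. 174.]
S 238.0 273.5 12.3 63.1 [ 675.  -117.5] [220. 187.  74.]
S 393.2 297.4 13.0 56.6 [665.2 135.4] [22. 21. 21.]
S 316.3 295.5 6.7 62.4 [692.6  16.8] [201. 165.  93.]
blue ((532.7545166015625, -302.43194580078125), (241.05557250976562, 81.93647003173828), 11.310064315795898)
orange ((486.5442199707031, 261.4470520019531), (154.97450256347656, 79.120361328125), 0.7289369106292725)
```

Call:
step_arm(commands=[-52.9, -38.7, 0, 0, 0, -0.2277, 1, -52.9, -38.7, 0, 0, 0, -0.2277, 1, -52.9, -38.7, 0, 0, 0, -0.2277, 1, -52.9, -38.7, 0, 0, 0, -0.2277, 1, -52.9, -38.7, 0, 0, 0, -0.2277, 1, -52.9, -38.7, 0, 0, 0, -0.2277, 1, -52.9, -38.7, 0, 0, 0, -0.2277, 1, -52.9, -38.7, 0, 0, 0, -0.2277, 1, -52.9, -38.7, 0, 0, 0, -0.2277, 1, -52.9, -38.7, 0, 0, 0, -0.2277, 1])

```text
clock: 1.2
eef_pos: [474.3, 252.8, 208.1]
tool_rot: [3.141, 0.0, -3.142]
force: [0.2, -0.1, -0.2]
width: 85.5
gripper_force: 0.0
```

Call:
step_arm(commands=[-10, -11.7, 6, 0, 0, 0, 1, -10, -11.7, 6, 0, 0, 0, 1, -10, -11.7, 6, 0, 0, 0, 1, -10, -11.7, 6, 0, 0, 0, 1, -10, -11.7, 6, 0, 0, 0, 1, -10, -11.7, 6, 0, 0, 0, 1, -10, -11.7, 6, 0, 0, 0, 1, -10, -11.7, 6, 0, 0, 0, 1])

```text
clock: 2.0
eef_pos: [572.6, 139.7, 148.8]
tool_rot: [3.14, 0.001, -3.139]
force: [-0.4, -0.5, -0.8]
width: 85.4
gripper_force: 0.0
```

```bash
python3 - <<'E'
from h import *
shot('scene','s1.png'); print(ctrl.read_state()['eef_pos'],ctrl.read_state()['qpos'])
E
```

```text
[572.71487516 139.34323845 148.70719394] [-0.28327287  0.61035332 -0.00402976  1.7540303   0.00233674  0.77629722
  1.28516775]
```

View pics/s1.png

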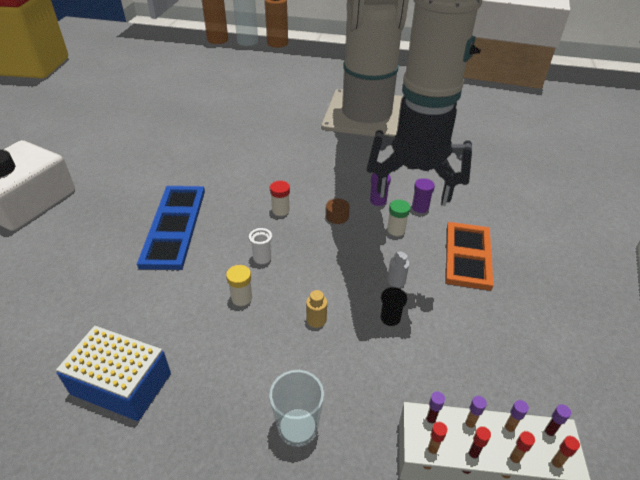

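The gripper hangs above the steel weight, with its fingers near (375,180) and (455,190) straddling it along y. I'll go down and close.

Call:
step_arm(commands=[-0.2, -0.3, 4, 0, 0, 0, 1, -0.2, -0.3, 8, 0, 0, 0, 1, -0.2, -0.3, 12, 0, 0, 0, 1, -0.2, -0.3, 14, 0, 0, 0, 1, -0.2, -0.3, 14, 0, 0, 0, 1, -0.2, -0.3, 14, 0, 0, 0, 0, -0.2, -0.3, 14, 0, 0, 0, 0, -0.2, -0.3, 14, 0, 0, 0, 0, -0.2, -0.3, 14, 0, 0, 0, 0, -0.2, -0.3, 14, 0, 0, 0, 0])

```text
clock: 3.05
eef_pos: [576.4, 135.2, 9.8]
tool_rot: [3.14, 0.003, -3.142]
force: [-1.3, 0.9, 7.4]
width: 31.3
gripper_force: 58.8
```

Call:
step_arm(commands=[0, 0, -1, 0, 0, 0, 0, 0, 0, -3, 0, 0, 0, 0, 0, 0, -6, 0, 0, 0, 0, 0, 0, -10, 0, 0, 0, 0, 0, 0, -10, 0, 0, 0, 0, 0, 0, -10, 0, 0, 0, 0])

```text
clock: 3.65
eef_pos: [575.4, 134.5, 109.2]
tool_rot: [3.141, 0.002, 3.141]
force: [-0.6, -0.2, -3.4]
width: 31.3
gripper_force: 60.2
```

```bash
python3 - <<'E'
from h import *
d=shot('scene'); s=d['image'][100:340,300:560]
cv2.imwrite('pics/s2.png',cv2.resize(s,None,fx=2,fy=2)[:,:,::-1]); print(ctrl.read_state()['eef_pos'],ctrl.read_state()['force'],ctrl.read_state()['width'])
E
```

```text
[574.34793106 134.1910244  107.85326122] [ 0.58263236 -0.35644879 -4.19403883] 31.159298595872777
```

View pics/s2.png

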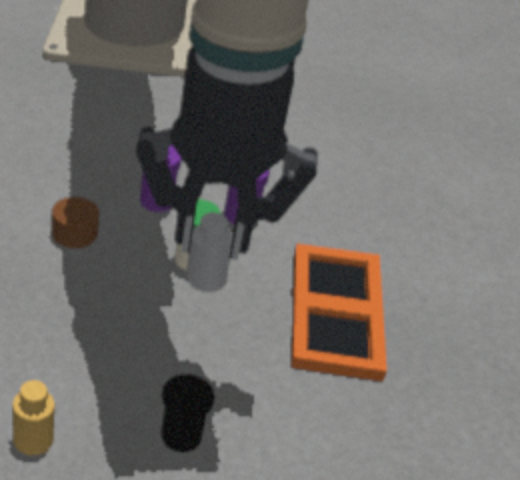

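The steel weight hangs upright in the fingers at crop pixel (208,255), and everything else stands as before. Next, across to the far blue well.

Call:
step_arm(commands=[-0.5, -3, 0, 0, 0, 0, 0, -1, -7, 0, 0, 0, 0, 0, -3, -42.5, 0, 0, 0, 0, 0, -3, -42.5, 0, 0, 0, 0, 0, -3, -42.5, 0, 0, 0, 0, 0, -3, -42.5, 0, 0, 0, 0, 0, -3, -42.5, 0, 0, 0, 0, 0, -3, -42.5, 0, 0, 0, 0, 0, -3, -42.5, 0, 0, 0, 0, 0, -3, -42.5, 0, 0, 0, 0, 0])

```text
clock: 4.7
eef_pos: [601.3, -301.6, 105.8]
tool_rot: [-3.135, -0.004, 3.131]
force: [-0.9, -0.6, -4.3]
width: 31.3
gripper_force: 60.3
```

Call:
step_arm(commands=[0, 0, 0, 0, 0, 0, 0, 0, 0, 0, 0, 0, 0, 0])

```text
clock: 4.9
eef_pos: [604.2, -288.2, 106.2]
tool_rot: [3.138, -0.003, -3.141]
force: [0.9, -0.2, -2.4]
width: 31.4
gripper_force: 60.4
```

Call:
step_arm(commands=[0, 0, 2, 0, 0, 0, 0, 0, 0, 4, 0, 0, 0, 0, 0, 0, 6, 0, 0, 0, 0, 0, 0, 6, 0, 0, 0, 0, 0, 0, 6, 0, 0, 0, 0, 0, 0, 6, 0, 0, 0, 0])

```text
clock: 5.5
eef_pos: [606.3, -289.8, 49.1]
tool_rot: [-3.141, 0.002, -3.14]
force: [0.5, -0.6, -3.9]
width: 31.5
gripper_force: 60.4
```

```bash
python3 - <<'E'
from h import *
d=shot('scene'); a=cv2.resize(d['image'][110:310,80:280],(400,400))
t=shot('top'); b=cv2.resize(t['image'][150:350,400:600],(400,400))
cv2.imwrite('pics/s3.png',np.hstack([a,b])[:,:,::-1]); s=ctrl.read_state(); print(s['eef_pos'],s['tool_rot'],s['force'])
E
```

```text
[ 606.12189353 -290.47883281   49.31533967] [-3.14085144e+00  1.99091289e-03 -3.14122579e+00] [ 0.91174984  0.18673664 -2.71335719]
```

View pics/s3.png

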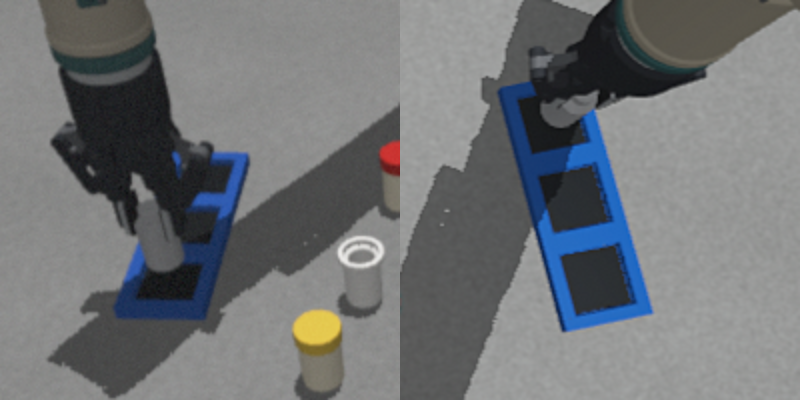

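The weight's foot is over the far well, at left crop (165,265) and right crop (565,115). Lowering gently.

Call:
step_arm(commands=[0.1, 0, 1.2, 0, 0, 0, 0, 0.1, 0, 2.2, 0, 0, 0, 0, 0.1, 0, 2.7, 0, 0, 0, 0, 0.1, 0, 3, 0, 0, 0, 0, 0.1, 0, 3.2, 0, 0, 0, 0, 0.1, 0, 3.3, 0, 0, 0, 0, 0.1, 0, 3.3, 0, 0, 0, 0, 0.1, 0, 3.3, 0, 0, 0, 0])

```text
clock: 6.4
eef_pos: [604.1, -290.3, 16.0]
tool_rot: [3.141, -0.0, 3.141]
force: [-3.1, 1.5, 4.8]
width: 31.3
gripper_force: 61.4
```

Contact is felt on the floor. Release and rise.

Call:
step_arm(commands=[0, 0, 0, 0, 0, 0, 0.6, 0, 0, 0, 0, 0, 0, 0.8, 0, 0, 0, 0, 0, 0, 1, 0, 0, 0, 0, 0, 0, 1, 0, 0, -3, 0, 0, 0, 1, 0, 0, -8, 0, 0, 0, 1, 0, 0, -12, 0, 0, 0, 1, 0, 0, -12, 0, 0, 0, 1])

```text
clock: 7.2
eef_pos: [608.6, -292.5, 141.7]
tool_rot: [-3.137, 0.012, 3.141]
force: [0.3, -0.1, -0.0]
width: 85.6
gripper_force: 0.0
```

```bash
python3 - <<'E'
from h import *
d=shot('scene')
for t in tops(d,(150,340,120,450)): print('S',*[np.round(x,1) for x in t])
print(ctrl.read_state()['eef_pos'])
E
```

```text
S 380.5 177.0 9.7 63.4 [358.2  77. ] [119.  64. 153.]
S 424.0 184.5 10.1 63.3 [363.8 164.6] [119.  64. 153.]
S 279.4 186.5 9.7 63.1 [ 434.  -113.5] [201.  52.  49.]
S 337.4 205.5 11.6 31.5 [428.4   2.5] [120.  79.  49.]
S 399.0 207.0 10.4 63.1 [445.3 122.7] [ 65. 155.  88.]
S 159.3 228.0 6.4 67.9 [ 604.5 -286.3] [93. 94. 96.]
S 260.0 236.0 11.4 56.5 [ 573.6 -111.4] [208.  206.  203.5]
S 238.0 274.0 12.4 63.2 [ 676.1 -117.1] [228. 199.  79.]
S 393.5 297.0 13.1 56.4 [664.  135.7] [23. 24. 24.]
S 316.1 295.6 6.9 62.4 [693.   16.6] [213. 174.  98.]
[ 606.53160273 -291.67110652  138.56331813]
```

The steel weight stands on the floor of the far well: its knob top is 5.5 mm higher than before, at (604,-287). White sleeve next.

Call:
step_arm(commands=[3.3, 18, 0, 0, 0, 0, 1, 3.3, 18, 0, 0, 0, 0, 1, 3.3, 18, 0, 0, 0, 0, 1, 3.3, 18, 0, 0, 0, 0, 1, 3.3, 18, 3, 0, 0, 0, 1, 3.3, 18, 5, 0, 0, 0, 1, 3.3, 18, 5, 0, 0, 0, 1, 3.3, 18, 5, 0, 0, 0, 1])

```text
clock: 8.05
eef_pos: [570.5, -110.6, 84.2]
tool_rot: [3.141, -0.002, 3.141]
force: [1.0, 0.0, -0.0]
width: 85.8
gripper_force: 0.0
```

Call:
step_arm(commands=[-0.2, -0.1, 3, 0, 0, 0, 1, -0.2, -0.1, 6, 0, 0, 0, 1, -0.2, -0.1, 7.5, 0, 0, 0, 1, -0.2, -0.1, 7.5, 0, 0, 0, 1, -0.2, -0.1, 7.5, 0, 0, 0, 0, -0.2, -0.1, 7.5, 0, 0, 0, 0, -0.2, -0.1, 7.5, 0, 0, 0, 0, -0.2, -0.1, 7.5, 0, 0, 0, 0, -0.2, -0.1, 7.5, 0, 0, 0, 0])

```text
clock: 8.95
eef_pos: [574.4, -111.9, 11.7]
tool_rot: [-3.141, 0.003, 3.141]
force: [-0.3, -0.5, 5.6]
width: 39.0
gripper_force: 59.5
```

Call:
step_arm(commands=[0, 0, -1, 0, 0, 0, 0, 0, 0, -3, 0, 0, 0, 0, 0, 0, -6, 0, 0, 0, 0, 0, 0, -6, 0, 0, 0, 0, 0, 0, -6, 0, 0, 0, 0, 0, 0, -6, 0, 0, 0, 0])

```text
clock: 9.55
eef_pos: [572.6, -111.4, 69.7]
tool_rot: [3.141, -0.001, 3.142]
force: [-0.0, 0.6, -1.1]
width: 39.0
gripper_force: 60.3
```

```bash
python3 - <<'E'
from h import *
d=shot('scene'); a=cv2.resize(d['image'][130:290,180:340],(480,480),interpolation=cv2.INTER_CUBIC)
cv2.imwrite('pics/s4.png',a[:,:,::-1]); s=ctrl.read_state(); print(s['eef_pos'],s['width'],s['force'])
E
```

```text
[ 572.38435952 -111.36986602   69.38086009] 38.757420387883236 [-0.51648395  0.43764031 -0.52705958]
```

View pics/s4.png

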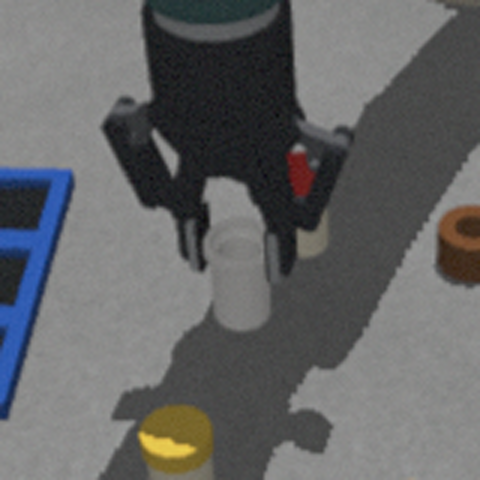

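The sleeve is held upright by its collar at crop (240,270). Taking it to the middle blue well.

Call:
step_arm(commands=[1.5, -3, -1.5, 0, 0, 0, 0, 3, -7, -2, 0, 0, 0, 0, 4.3, -11, -2, 0, 0, 0, 0, 4.3, -15, -2, 0, 0, 0, 0, 4.3, -18, -2, 0, 0, 0, 0, 4.3, -19.5, -2, 0, 0, 0, 0, 4.3, -19.5, 0, 0, 0, 0, 0, 4.3, -19.5, 2, 0, 0, 0, 0, 4.3, -19.5, 2, 0, 0, 0, 0, 4.3, -19.5, 2, 0, 0, 0, 0])

```text
clock: 10.6
eef_pos: [530.1, -305.1, 49.5]
tool_rot: [3.14, -0.001, -3.14]
force: [-0.2, 0.1, -0.7]
width: 38.8
gripper_force: 60.4
```

```bash
python3 - <<'E'
from h import *
d=shot('scene'); a=cv2.resize(d['image'][130:290,90:250],(480,480),interpolation=cv2.INTER_CUBIC)
cv2.imwrite('pics/s5.png',a[:,:,::-1]); s=ctrl.read_state(); print(s['eef_pos'],s['width'],s['force'])
E
```

```text
[ 530.67232177 -305.68120139   50.27640566] 39.158863300300865 [-0.031606   -0.21696646 -0.23119906]
```

View pics/s5.png

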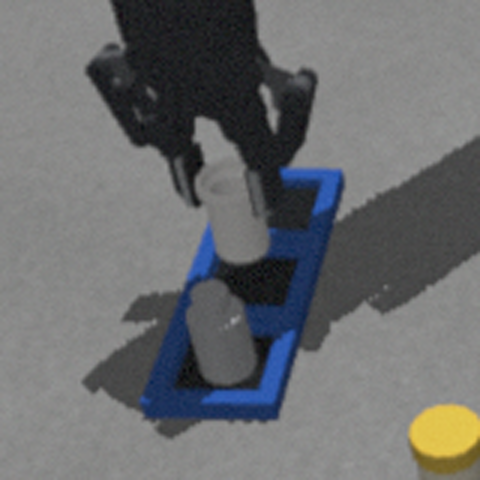

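The steel weight stands in its well at crop (225,340), and the sleeve hangs over the middle well at (240,215). Lowering.

Call:
step_arm(commands=[0.1, 0, 1.2, 0, 0, 0, 0, 0.1, 0, 2.2, 0, 0, 0, 0, 0.1, 0, 2.7, 0, 0, 0, 0, 0.1, 0, 3, 0, 0, 0, 0, 0.1, 0, 3.2, 0, 0, 0, 0, 0.1, 0, 3.3, 0, 0, 0, 0, 0.1, 0, 3.3, 0, 0, 0, 0, 0.1, 0, 3.3, 0, 0, 0, 0])

```text
clock: 11.45
eef_pos: [529.3, -306.5, 17.7]
tool_rot: [-3.142, 0.0, 3.141]
force: [-2.5, 0.8, 5.7]
width: 38.9
gripper_force: 60.8
```

Contact. Release and rise.

Call:
step_arm(commands=[0, 0, 0, 0, 0, 0, 0.6, 0, 0, 0, 0, 0, 0, 0.8, 0, 0, 0, 0, 0, 0, 1, 0, 0, 0, 0, 0, 0, 1, 0, 0, -3, 0, 0, 0, 1, 0, 0, -8, 0, 0, 0, 1, 0, 0, -9, 0, 0, 0, 1, 0, 0, -9, 0, 0, 0, 1])

```text
clock: 12.25
eef_pos: [530.7, -307.4, 109.3]
tool_rot: [-3.139, 0.004, 3.141]
force: [0.0, 0.3, -1.3]
width: 85.4
gripper_force: 0.0
```

```bash
python3 - <<'E'
from h import *
d=shot('scene')
for t in tops(d,(150,340,120,450)): print('S',*[np.round(x,1) for x in t])
print(ctrl.read_state()['eef_pos'])
E
```

```text
S 380.5 177.0 9.7 63.2 [357.9  77. ] [117.  63. 151.]
S 424.0 185.0 10.0 63.2 [365.3 164.7] [118.  64. 151.]
S 279.4 187.0 9.8 63.2 [ 435.8 -113.1] [198.  51.  48.]
S 165.5 215.0 20.8 64.0 [ 564.9 -293.5] [106. 109. 108.]
S 337.3 206.0 11.7 31.6 [430.    2.7] [119.  78.  49.]
S 399.0 207.0 10.4 63.3 [445.5 122.7] [ 65. 153.  87.]
S 238.0 273.5 12.3 63.2 [ 675.1 -117.5] [226. 196.  77.]
S 393.5 297.0 13.1 56.5 [664.1 135.7] [24. 22. 23.]
S 316.3 295.7 6.8 62.2 [692.8  16.9] [209. 172.  96.]
[ 529.39590644 -306.69891202  107.46157431]
```

Call:
step_arm(commands=[0, 4, -2, 0, 0, 0, 1, 9.6, 19.2, -2, 0, 0, 0, 1, 9.6, 19.2, -2, 0, 0, 0, 1, 9.6, 19.2, -2, 0, 0, 0, 1, 9.6, 19.2, -2, 0, 0, 0, 1, 9.6, 19.2, 0, 0, 0, 0, 1, 9.6, 19.2, 2, 0, 0, 0, 1, 9.6, 19.2, 2, 0, 0, 0, 1, 9.6, 19.2, 2, 0, 0, 0, 1])

```text
clock: 13.2
eef_pos: [432.0, -114.4, 86.1]
tool_rot: [3.141, -0.003, 3.141]
force: [-0.2, -0.1, -0.3]
width: 85.4
gripper_force: 0.0
```

Call:
step_arm(commands=[-0.1, 0, 3, 0, 0, 0, 1, -0.1, 0, 6, 0, 0, 0, 1, -0.1, 0, 7.6, 0, 0, 0, 1, -0.1, 0, 7.6, 0, 0, 0, 1, -0.1, 0, 7.6, 0, 0, 0, 0, -0.1, 0, 7.6, 0, 0, 0, 0, -0.1, 0, 7.6, 0, 0, 0, 0, -0.1, 0, 7.6, 0, 0, 0, 0, -0.1, 0, 7.6, 0, 0, 0, 0])

```text
clock: 14.1
eef_pos: [434.8, -114.8, 11.8]
tool_rot: [-3.141, 0.001, 3.141]
force: [-0.1, -0.7, 6.0]
width: 38.0
gripper_force: 59.5
```

Call:
step_arm(commands=[0, 0, -1, 0, 0, 0, 0, 0, 0, -3, 0, 0, 0, 0, 0, 0, -6, 0, 0, 0, 0, -0.5, -3, -7, 0, 0, 0, 0, -1, -7, -7, 0, 0, 0, 0, -2, -11, -7, 0, 0, 0, 0, -2, -15, -7, 0, 0, 0, 0, -2, -18.5, -7, 0, 0, 0, 0, -2, -20.5, -6, 0, 0, 0, 0, -2, -20.5, -4.5, 0, 0, 0, 0])

```text
clock: 15.1
eef_pos: [453.9, -323.6, 56.2]
tool_rot: [-3.139, 0.002, 3.136]
force: [0.4, 0.9, -0.9]
width: 37.9
gripper_force: 60.3
```

Call:
step_arm(commands=[0, 0, 0, 0, 0, 0, 0, 0, 0, 0, 0, 0, 0, 0, 0, 0, 0, 0, 0, 0, 0])

```text
clock: 15.4
eef_pos: [454.8, -318.3, 56.5]
tool_rot: [3.141, 0.0, -3.14]
force: [-0.6, -0.6, -0.0]
width: 38.1
gripper_force: 60.2
```

```bash
python3 - <<'E'
from h import *
d=shot('scene'); a=cv2.resize(d['image'][130:290,90:250],(480,480),interpolation=cv2.INTER_CUBIC)
cv2.imwrite('pics/s6.png',a[:,:,::-1]); s=ctrl.read_state(); print(s['eef_pos'],s['width'],s['force'],s['qpos'][6])
E
```

```text
[ 454.80464553 -318.52254613   56.58192849] 38.09575899748076 [-0.51256801  0.25208531 -0.66600708] 1.7826926068068245
```

View pics/s6.png

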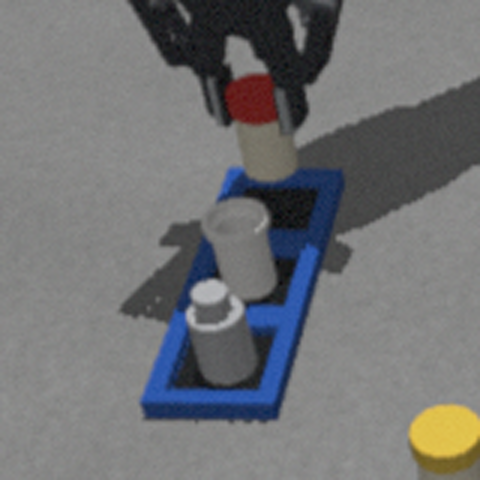

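Steel weight and sleeve stand upright in their wells, and the red pot hangs upright over the near one at crop (268,150). Lowering.

Call:
step_arm(commands=[0, -0.2, 1.2, 0, 0, 0, 0, 0, -0.2, 2.4, 0, 0, 0, 0, 0, -0.2, 3.2, 0, 0, 0, 0, 0, -0.2, 3.6, 0, 0, 0, 0, 0, -0.2, 3.8, 0, 0, 0, 0, 0, -0.2, 3.9, 0, 0, 0, 0, 0, -0.2, 3.9, 0, 0, 0, 0, 0, -0.2, 3.9, 0, 0, 0, 0])

```text
clock: 16.25
eef_pos: [453.9, -321.1, 17.8]
tool_rot: [3.142, -0.001, -3.142]
force: [-2.1, 1.5, 8.0]
width: 37.9
gripper_force: 61.1
```

Call:
step_arm(commands=[0, 0, 0, 0, 0, 0, 0.6, 0, 0, 0, 0, 0, 0, 0.8, 0, 0, 0, 0, 0, 0, 1, 0, 0, 0, 0, 0, 0, 1, 0, 0, -3, 0, 0, 0, 1, 0, 0, -8, 0, 0, 0, 1, 0, 0, -12, 0, 0, 0, 1, 0, 0, -12, 0, 0, 0, 1])

```text
clock: 17.05
eef_pos: [457.8, -323.4, 142.3]
tool_rot: [-3.136, 0.009, 3.141]
force: [-0.4, -0.7, 0.0]
width: 85.4
gripper_force: 0.0
```

Call:
step_arm(commands=[-3, 4, 0, 0, 0, 0, 1, -23.7, 33.7, 0, 0, 0, 0, 1, -23.7, 33.7, 0, 0, 0, 0, 1, -23.7, 33.7, 0, 0, 0, 0, 1, -23.7, 33.7, 0, 0, 0, 0, 1, -23.7, 33.7, 0, 0, 0, 0, 1, -23.7, 33.7, 0, 0, 0, 0, 1, -23.7, 33.7, 0, 0, 0, 0, 1, -23.7, 33.7, 0, 0, 0, 0, 1, -23.7, 33.7, 0, 0, 0, 0, 1])

```text
clock: 18.05
eef_pos: [691.3, 19.3, 135.7]
tool_rot: [3.14, -0.001, -3.137]
force: [0.0, -0.4, -0.0]
width: 85.1
gripper_force: 0.0
```

Call:
step_arm(commands=[0, 0, 2, 0, 0, 0, 1, 0, 0, 5, 0, 0, 0, 1, 0, 0, 5, 0, 0, 0, 1, 0, 0, 5, 0, 0, 0, 1])

```text
clock: 18.45
eef_pos: [690.1, 13.2, 86.6]
tool_rot: [-3.14, -0.002, 3.139]
force: [-0.5, -0.6, 0.9]
width: 85.4
gripper_force: 0.0
```

```bash
python3 - <<'E'
from h import *
d=shot('scene'); a=cv2.resize(d['image'][130:330,90:440],(700,400),interpolation=cv2.INTER_CUBIC)
cv2.imwrite('pics/s7.png',a[:,:,::-1]); s=ctrl.read_state(); print(s['eef_pos'],s['tool_rot'])
E
```

```text
[691.27106268  13.90381586  87.76378894] [-3.14096370e+00  4.05353028e-04  3.13980229e+00]
```

View pics/s7.png

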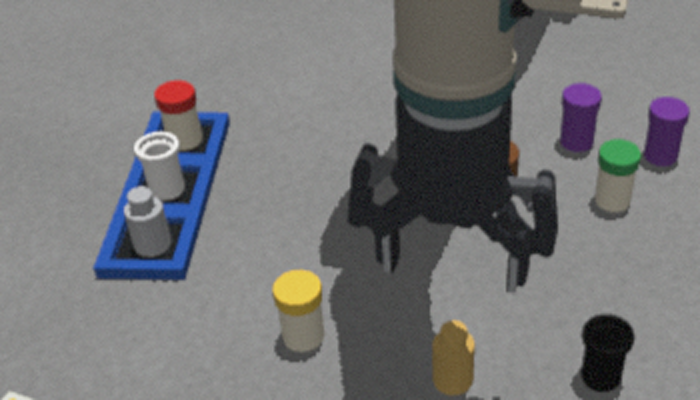

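The blue kit is complete and upright, at crop (178,115), (160,165) and (148,222). The brass weight at (453,355) lies midway between the fingers.

Call:
step_arm(commands=[0, 0.1, 3, 0, 0, 0, 1, 0, 0.1, 6, 0, 0, 0, 1, 0, 0.1, 7.7, 0, 0, 0, 1, 0, 0.1, 7.7, 0, 0, 0, 1, 0, 0.1, 7.7, 0, 0, 0, 0, 0, 0.1, 7.7, 0, 0, 0, 0, 0, 0.1, 7.7, 0, 0, 0, 0, 0, 0.1, 7.7, 0, 0, 0, 0, 0, 0.1, 7.7, 0, 0, 0, 0])

```text
clock: 19.4
eef_pos: [692.3, 16.3, 11.7]
tool_rot: [-3.141, 0.002, 3.141]
force: [-0.9, -1.5, 5.8]
width: 31.2
gripper_force: 58.9
```

Call:
step_arm(commands=[0, 0, -1, 0, 0, 0, 0, 0, 0, -3, 0, 0, 0, 0, 0, 0, -6, 0, 0, 0, 0, 0, 0, -9.5, 0, 0, 0, 0, 1.7, 2.5, -9.5, 0, 0, 0, 0, 4, 6, -9.5, 0, 0, 0, 0, 6.8, 10, -9.5, 0, 0, 0, 0, 9.5, 14, -9.5, 0, 0, 0, 0, 12.2, 18, -9.5, 0, 0, 0, 0, 14.6, 21.5, -9.5, 0, 0, 0, 0])

```text
clock: 20.4
eef_pos: [543.1, 233.8, 105.4]
tool_rot: [3.141, -0.001, -3.14]
force: [-0.0, 1.5, -2.3]
width: 31.3
gripper_force: 59.9
```

Call:
step_arm(commands=[2.1, 3.1, 0, 0, 0, 0, 0, 2.1, 3.1, 0, 0, 0, 0, 0, 2.1, 3.1, 3, 0, 0, 0, 0, 2.1, 3.1, 5, 0, 0, 0, 0, 2.1, 3.1, 5, 0, 0, 0, 0, 2.1, 3.1, 5, 0, 0, 0, 0, 2.1, 3.1, 5, 0, 0, 0, 0])

```text
clock: 21.1
eef_pos: [525.2, 262.8, 56.2]
tool_rot: [3.14, 0.002, 3.141]
force: [-0.7, -0.4, -3.2]
width: 31.3
gripper_force: 60.0
```

```bash
python3 - <<'E'
from h import *
d=shot('scene'); a=cv2.resize(d['image'][130:330,360:560],(500,500),interpolation=cv2.INTER_CUBIC)
cv2.imwrite('pics/s8.png',a[:,:,::-1]); s=ctrl.read_state(); print(s['eef_pos'],s['width'],s['force'])
E
```

```text
[525.19249447 262.89999517  56.3143461 ] 31.473868421375 [-0.46844083 -0.20132671 -2.10522252]
```

View pics/s8.png

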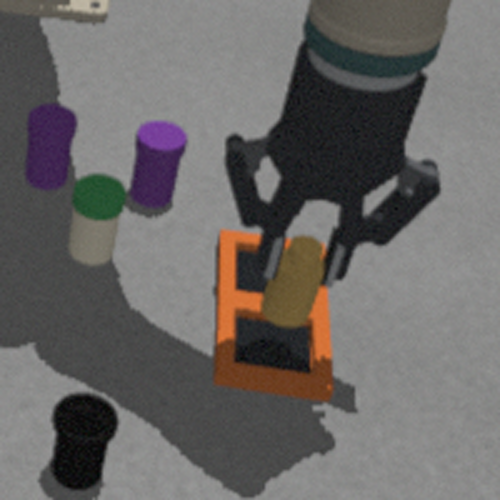

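The brass weight hangs parallel to the tool over the far orange well at crop (293,285). Lowering.

Call:
step_arm(commands=[0, 0, 1.2, 0, 0, 0, 0, 0, 0, 2.4, 0, 0, 0, 0, 0, 0, 3.2, 0, 0, 0, 0, 0, 0, 3.6, 0, 0, 0, 0, 0, 0, 3.8, 0, 0, 0, 0, 0, 0, 3.9, 0, 0, 0, 0, 0, 0, 3.9, 0, 0, 0, 0, 0, 0, 3.9, 0, 0, 0, 0])

```text
clock: 21.95
eef_pos: [523.9, 261.9, 17.6]
tool_rot: [-3.14, -0.0, 3.141]
force: [-4.6, -2.7, 14.9]
width: 31.3
gripper_force: 61.8
```

Call:
step_arm(commands=[0, 0, 0, 0, 0, 0, 0.6, 0, 0, 0, 0, 0, 0, 0.8, 0, 0, 0, 0, 0, 0, 1, 0, 0, 0, 0, 0, 0, 1, 0, 0, -3, 0, 0, 0, 1, 0, 0, -8, 0, 0, 0, 1, 0, 0, -12, 0, 0, 0, 1, 0, 0, -12, 0, 0, 0, 1])

```text
clock: 22.75
eef_pos: [527.8, 264.9, 141.5]
tool_rot: [3.136, 0.009, 3.141]
force: [0.4, 0.6, -1.0]
width: 85.2
gripper_force: 0.0
```

Call:
step_arm(commands=[2, -3, 0, 0, 0, 0, 1, 8.2, -14, 0, 0, 0, 0, 1, 8.2, -14, 0, 0, 0, 0, 1, 8.2, -14, 0, 0, 0, 0, 1, 8.2, -14, 0, 0, 0, 0, 1, 8.2, -14, 3, 0, 0, 0, 1, 8.2, -14, 5, 0, 0, 0, 1, 8.2, -14, 5, 0, 0, 0, 1, 8.2, -14, 5, 0, 0, 0, 1, 8.2, -14, 5, 0, 0, 0, 1])

```text
clock: 23.75
eef_pos: [443.0, 123.3, 86.6]
tool_rot: [3.141, 0.001, -3.141]
force: [-0.2, 0.4, 0.9]
width: 85.2
gripper_force: 0.0
```

```bash
python3 - <<'E'
from h import *
d=shot('scene'); a=cv2.resize(d['image'][130:330,330:530],(500,500),interpolation=cv2.INTER_CUBIC)
cv2.imwrite('pics/s9.png',a[:,:,::-1]); s=ctrl.read_state(); print(s['eef_pos'],s['width'],s['force'])
E
```

```text
[442.98411003 123.14707027  86.76156212] 85.08515950041888 [-0.46850297 -0.61276338 -0.07883385]
```

View pics/s9.png

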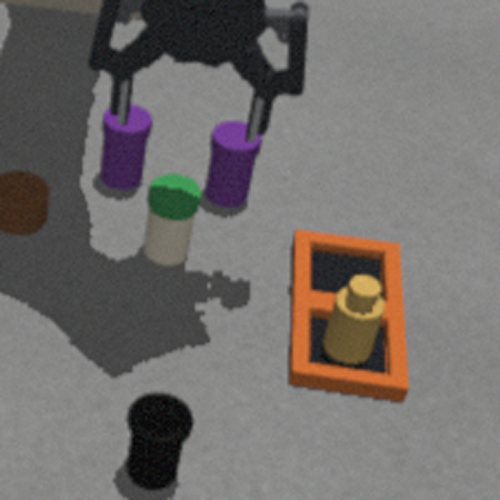

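The brass weight stands in its well at crop (355,325). The green pot at (170,220) is midway between the fingers, clear of the purple pots behind.

Call:
step_arm(commands=[0, 0, 3, 0, 0, 0, 1, 0, 0, 6, 0, 0, 0, 1, 0, 0, 7.6, 0, 0, 0, 1, 0, 0, 7.6, 0, 0, 0, 1, 0, 0, 7.6, 0, 0, 0, 0, 0, 0, 7.6, 0, 0, 0, 0, 0, 0, 7.6, 0, 0, 0, 0, 0, 0, 7.6, 0, 0, 0, 0, 0, 0, 7.6, 0, 0, 0, 0])

```text
clock: 24.7
eef_pos: [443.2, 122.6, 11.3]
tool_rot: [3.141, 0.002, 3.141]
force: [-0.7, -0.9, 8.5]
width: 37.7
gripper_force: 59.0
```

Call:
step_arm(commands=[0, 0, -1, 0, 0, 0, 0, 0, 0, -3, 0, 0, 0, 0, 0, 0, -6, 0, 0, 0, 0, 0, 2, -7, 0, 0, 0, 0, 0, 5, -7, 0, 0, 0, 0, -0.4, 9, -7, 0, 0, 0, 0, -0.6, 12, -7, 0, 0, 0, 0, -0.6, 14, -6, 0, 0, 0, 0, -0.6, 14, -4.5, 0, 0, 0, 0, -0.6, 14, -4.5, 0, 0, 0, 0])

```text
clock: 25.7
eef_pos: [446.9, 262.4, 54.4]
tool_rot: [-3.14, -0.002, -3.14]
force: [0.1, -0.5, -0.9]
width: 38.0
gripper_force: 60.2
```

Call:
step_arm(commands=[0, 0, 0, 0, 0, 0, 0, 0, 0, 0, 0, 0, 0, 0, 0, 0, 0, 0, 0, 0, 0])

```text
clock: 26.0
eef_pos: [448.7, 262.1, 55.8]
tool_rot: [3.141, 0.001, 3.14]
force: [0.6, 0.1, -0.4]
width: 37.6
gripper_force: 60.2
```

```bash
python3 - <<'E'
from h import *
d=shot('scene'); a=cv2.resize(d['image'][130:330,360:560],(500,500),interpolation=cv2.INTER_CUBIC)
cv2.imwrite('pics/s10.png',a[:,:,::-1]); s=ctrl.read_state(); print(s['eef_pos'],s['width'],s['force'])
E
```

```text
[448.69825704 262.16958945  55.67221103] 37.83412453352058 [-0.1794055   0.04621258 -1.49134527]
```

View pics/s10.png

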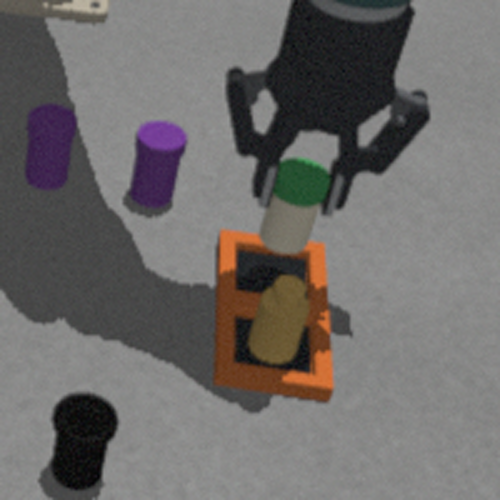

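The green pot hangs upright over the near orange well at crop (290,210). Lowering.

Call:
step_arm(commands=[0, 0, 1.2, 0, 0, 0, 0, 0, 0, 2.4, 0, 0, 0, 0, 0, 0, 3.1, 0, 0, 0, 0, 0, 0, 3.5, 0, 0, 0, 0, 0, 0, 3.7, 0, 0, 0, 0, 0, 0, 3.85, 0, 0, 0, 0, 0, 0, 3.85, 0, 0, 0, 0, 0, 0, 3.85, 0, 0, 0, 0])

```text
clock: 26.85
eef_pos: [448.1, 262.2, 17.4]
tool_rot: [-3.141, 0.0, 3.141]
force: [-2.3, -2.5, 10.1]
width: 37.8
gripper_force: 61.0
```

Call:
step_arm(commands=[0, 0, 0, 0, 0, 0, 0.6, 0, 0, 0, 0, 0, 0, 0.8, 0, 0, 0, 0, 0, 0, 1, 0, 0, 0, 0, 0, 0, 1, 0, 0, -3, 0, 0, 0, 1, 0, 0, -8, 0, 0, 0, 1, 0, 0, -12, 0, 0, 0, 1, 0, 0, -17, 0, 0, 0, 1, 0, 0, -17, 0, 0, 0, 1, 0, 0, -17, 0, 0, 0, 1])

```text
clock: 27.85
eef_pos: [448.8, 262.7, 187.6]
tool_rot: [3.14, 0.002, 3.141]
force: [-0.0, -0.6, -1.0]
width: 85.3
gripper_force: 0.0
```

```bash
python3 - <<'E'
from h import *
d=shot('scene','s11.png')
for t in tops(d,(150,340,120,510)): print('S',*[np.round(x,1) for x in t])
s=ctrl.read_state(); print(s['eef_pos'],s['clock'])
E
```

```text
S 169.5 201.5 33.9 68.1 [ 531.2 -299.9] [180.   53.5  51. ]
S 380.5 177.0 9.7 63.2 [357.9  77. ] [61. 36. 77.]
S 424.4 183.5 9.7 63.3 [360.1 165.2] [115.  61. 147.]
S 337.3 206.0 11.7 31.6 [430.    2.8] [71. 54. 39.]
S 474.0 229.0 20.6 68.9 [484.8 259.6] [ 65.  144.5  82.5]
S 238.0 273.7 12.3 63.2 [ 675.4 -117.3] [223. 192.  76.]
S 393.5 297.0 13.1 56.3 [663.9 135.7] [21. 21. 20.]
[447.91589213 261.98811154 186.24909792] 27.9
```

View pics/s11.png

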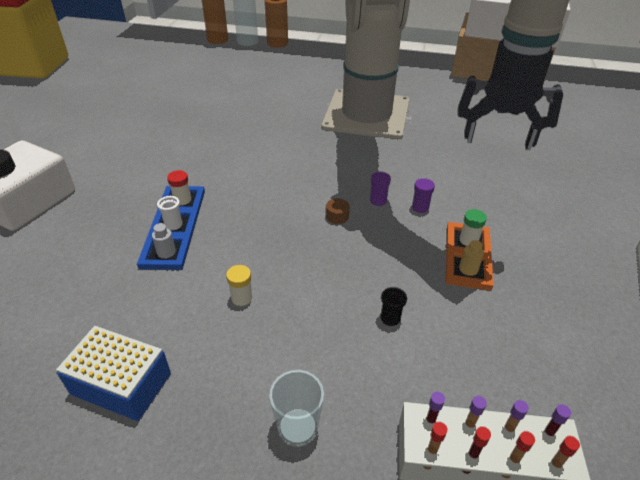

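All five things stand upright in their wells: red (179,190), white (170,213) and steel (164,241) in the blue tray, green (473,228) and brass (472,260) in the orange. The yellow pot, black sleeve and roll have not moved. Handing in.

```bash
python3 -c "
from cell import ctrl
print(ctrl.finish_job())"
```

```text
the job is handed in; nothing more can be done
None
```

I handed the job in after about 28 s of the 112 s allowed: both kits stand upright in their trays and the yellow pot, black sleeve and label roll have not moved, though the hand-in gave no verdict back.

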